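# Lock a block in the jig with the knob in its L-shaped slot

### The job

Lock the brass block in the clamping jig: push the upright knob along the long leg of its L-shaped slot to the corner, so that the jaw shoves the block home against the fence, then push the knob sideways to the very end of the short leg, and come clear. Leave the block to the jaw: do not touch it with the robot or lift it, and leave the other things on the bench where they are.

Things in the scene. Friction and masses are not known exactly. Their poses are not given: they have to be found in the camera images.
- jig: The fixed jig: dark steel base 265 x 144 x 10 mm, grey cover plate over its near half (local x -125 to +10, y -72 to +72, top at z 42 mm; screw heads 3 mm high at its corners) with an L-shaped slot 17 mm wide, nest and fence on its far half. Origin on the worktop; local +x runs from cover plate to fence, +y to the left seen along +x, z up.
- slot_start (a point): Where the knob's axis stands with the knob fully back in the long leg, at the cover plate's top: local (-90, +20, 42) mm of the jig. The long leg runs from here along the jig's +x.
- slot_corner (a point): Where the knob's axis stands at the corner of the slot: local (-30, +20, 42) mm. The far edge of the slot stops the pin solidly here. The pin has 1.5 mm of play to each side in the slot. From here the short leg runs along the jig's -y.
- slot_end (a point): Where the knob's axis stands at the solid end of the short leg, the locked place: local (-30, -20, 42) mm, 40 mm from the corner.
- fence_face (a point): Middle of the fence's near face, local (121, 0, 25) mm. The fence is a steel bar 110 mm wide, 16 mm thick, its top at z 40 mm. Two low rails (top at z 17 mm) lead the block to it.
- knob_mid (a point): Middle of the knob's shank, on its axis, 62 mm above the worktop. Dark upright steel knob: flange 28 mm across at z 43 to 47 mm, round shank 20 mm across from z 48 to 74 mm, head 26 mm across up to z 93 mm. It cannot tip or lift out. It slides stiffly and stays where it is left: 3 to 4 N move it with the jaw, up to 8 N with the block, 1.5 to 3 N sideways.
- jaw (a joint): Travel of the jaw and knob along the jig's +x, in m: 0 fully back, 0.060 at the corner of the slot. The steel jaw (70 mm wide, top at z 36 mm) has its far face at local x +28 mm plus this value; at the corner it leaves the block about 1 mm of play to the fence.
- pin (a joint): Travel of the knob across the jig, along its -y, in m: 0 in the middle of the long leg (about 1.5 mm either way is play), 0.040 at the end of the short leg.
- block_mid (a point): The centre of the loose sawn brass block, 32 mm along the jig's x, 75 mm along its y, 25 mm high, 0.3 to 0.6 kg, lying in the nest between jaw and fence on the 10 mm base. Home against the fence, its centre is at local x +105 mm.
- bolt_m12: Bystander: brown bolt with a nut, 22 mm across, 69 mm high, standing to the right of the nest. Origin under its centre.
- angle_piece: Bystander: dark angle iron 45 x 50 x 50 mm to the left of the cover plate. Origin under its centre.
- letter_stamp_3: Bystander: dark square steel stamp 8 x 58 x 8 mm lying loose on the cover plate, roughly along the jig's x, near local (-78, -42) mm. Origin under its centre.
- hex_key: Bystander: black hex key 78 x 29 x 6 mm lying to the left of the nest. Origin under its centre.

How it is judged (in metres and radians):
On the way:
1. the knob is at the corner of the slot, not yet in the short leg, and the jaw has shoved the block home (value of joint jaw above 0.056 m and value of joint pin below 0.008 m and x of block_mid in the frame of jig above 0.101 m), for 0.1 s.
At the end, for the whole second after the job is handed in: The knob stands within 4 mm of the end of the short leg (pin over 0.036), the jaw is locked forward (over 0.055), and the block lies flat and at rest within 4 mm of its home against the fence (value of joint jaw above 0.055 m and value of joint pin above 0.036 m and x of block_mid in the frame of jig between 0.101 and 0.109 m and angle between block_mid's own z axis and vertical below 0.06 rad and linear speed of brass_block below 0.01 m/s and velocity of joint pin below 0.005 m/s); the robot touches nothing.
It fails at once if the robot touches the brass block (contact force between any of the arm, the fingers and brass_block above 0.5 N).
It fails at once if the block is lifted over 8 mm off the nest (height (world z) of block_mid above 0.0305 m).
It fails at once if a bystander (upright bolt, angle piece, letter stamp on the cover plate or hex key) is moved by more than 15 mm (distance of any of bolt_m12, angle_piece, letter_stamp_3, hex_key from where it was at the start of the episode above 0.015 m).
It also fails if it takes over 38 s, if anything falls off the work surface, if the arm or the gripper's body presses on something with over 40 N, if the wrist force passes 120 N, or if a joint passes its speed limit or range.

### The arm

A 6-joint arm with a two-finger parallel gripper is mounted at the origin on a cart in front of the work surface, level with it; the furniture and walls round the work are solid. World frame = base frame: x ahead of the robot, y to its left, z up, the work surface at z = 0. Lengths are in mm, angles in rad, forces in N, time in s.
With the tool pointing down it reaches from about 350 to 975 mm from the base axis. Payload 7.1 kg.
Tool frame: the origin (TCP) lies at the very end of the fingers, on their centre line; the grasp point (between the pads) lies 19 mm behind it; z points along the fingers, y is the line along which they close (so a half turn about z gives the same grasp; the last joint's range is limited). The gripper opens to 88 mm and grips with 3 to 60 N. Pads are 20 mm wide; open, the fingers measure 115 mm over their backs; the gripper's body (75 mm by 178 mm) begins 61 mm behind the grasp point.
Start: joints at [-1.363, 0.423, 1.63, -0, 1.089, -0.019], TCP at [140.557, -608.973, 222.675] pointing down, gripper open.
Joint ranges: [-3, 3], [-0.9, 2.11], [0.09, 2.58], [-1.31, 4.45], [0.11, 2.69], [-2.54, 2.54]. Speed limits (rad/s): [2.39, 2.39, 3.01, 3.14, 3.14, 3.14].

### API

Orientations are given as a rotation vector (axis times angle).
In Python, from workcell import * gives the robot as it stands.
- The arm moves only by the tool step_arm, never from a script. Its argument "deltas" is a list of rows, each a list of 3 entries, a list of its own where there are three numbers: the shift along the tool's x, y, z in units of 300 mm (1.0 is 300 mm), then the turn, a rotation vector about the tool's x, y, z in units of 1.5 rad (1.0 is 1.5 rad), then the gripper command: -1 is shut, 1 is fully open, values between are in proportion. In form: [[[dx, dy, dz], [rx, ry, rz], gripper], ...]. A call has 1 to 20 rows; each row is the pose to reach, as a shift and turn from the pose commanded when the call began, along the tool's axes at that moment; what a row does not reach only later rows make up. A row lasts 1/12 s, in which the tool goes at most 41.7 mm and 7.16 degrees, less where a joint would pass 70% of its speed; a pose out of reach is approached as far as the arm can. A call with a number of a shift or a turn outside -1 to 1 is refused whole. A call with a gripper value outside its range is refused whole. The fingers move at their own pace and stop on an object; the grip force is fixed at half the most. Time passes only in rows, so rows that repeat a pose let the fingers close. It gives the time, the measured TCP pose, the force, the opening and the grip force at its end, in the units of the state.
- get_obs(): the state, without advancing time (a new reading comes with each control period).
- get_image(name): name is "scene" or "side" or "wrist"; returns a dict with "pixels" (400x640x3 uint8, red, green, blue), "fx", "fy", "cx", "cy" (pixels), "T" (4x4, takes a point from camera to world coordinates). Camera axes: x right, y down, z forward; pixel columns grow to the right and rows downward; lengths in mm; the calibration is good to about 2 mm. A picture is of the moment at which its call begins. There is no depth.
- close_job(): hands the job in; it is judged then, once.
The state is a dict: "t": time; "qpos": joint angles; "qvel": joint speeds; "joint_torque": joint torques, N m; "ee_pos": TCP position; "orientation": TCP orientation; "ft_force": force on the tool from outside, world axes, zero at the start; "moment": the same for the moment, N m; "width": finger opening in mm; "grasp_force": force on a finger pad.
Only numpy, scipy, OpenCV 4.12 (cv2) and the standard library are available. Lean on these libraries where they do the work, as an engineer would, in place of code of your own. Each camera call takes 0.05 s, during which the arm holds its last target. There are 200 camera calls.

## Working session

There is one attempt and no reset: what is moved stays moved. The work goes in short steps, Python scripts to look and compute and a tool call to move; the robot and the scene stay as the last step left them, time stands still between calls to the robot, and variables do not carry over. Pictures are saved under pics/ and viewed, at most 10 in all, crops included, and the job is handed in when it is done.

Besides the shell and the picture viewer there is one more tool, called after ">>>" as name([rows], argument=value, ...), one row to a line, values as JSON. step_arm: Moves the arm, as the interface text tells. Its arguments: {"type":"object","properties":{"deltas":{"type":"array","items":{"type":"array"}}},"required":["deltas"]}

```bash
mkdir -p pics
python3 - <<'E'
from workcell import *
import cv2,pickle
o=get_obs();print(o)
d={}
for n in("scene","side"):
    d[n]=get_image(n);cv2.imwrite(f"pics/{n}0.png",d[n]["pixels"][:,:,::-1])
    print(n,d[n]["T"].round(3).tolist(),d[n]["fx"],d[n]["cx"],d[n]["cy"])
pickle.dump(d,open("d.pkl","wb"))
E
```

```text
{'t': 0.0, 'qpos': array([-1.36299630e+00,  4.23813483e-01,  1.63069594e+00,  6.55918011e-06,
        1.08858476e+00, -1.89684862e-02]), 'qvel': array([-0.00028641,  0.00090499,  0.0004852 ,  0.00056598,  0.00125002,
       -0.00053231]), 'joint_torque': array([-3.72312516e-04, -5.44634628e+01, -2.73666251e+01,  6.44262764e-02,
        2.27873161e-02, -1.37520647e-04]), 'ee_pos': array([ 140.45000291, -608.44404269,  221.91644035]), 'orientation': array([-3.11993488e+00, -3.55270460e-01,  2.13172932e-04]), 'ft_force': array([-0.86552498,  0.47789786,  0.58707313]), 'moment': array([-0.02227761, -0.00272133, -0.0490844 ]), 'grasp_force': 0.0, 'width': 88.13118828834769}
scene [[0.871, -0.309, 0.382, 253.699], [-0.491, -0.572, 0.657, -259.717], [0.015, -0.76, -0.65, 626.76], [0.0, 0.0, 0.0, 1.0]] 505.62734926078605 332.7992278595661 203.95642756402188
side [[-0.976, -0.132, 0.174, 449.912], [-0.218, 0.595, -0.774, 945.004], [-0.001, -0.793, -0.609, 566.144], [0.0, 0.0, 0.0, 1.0]] 436.27027151511146 324.59406577092244 201.43130450834835
```

View pics/scene0.png

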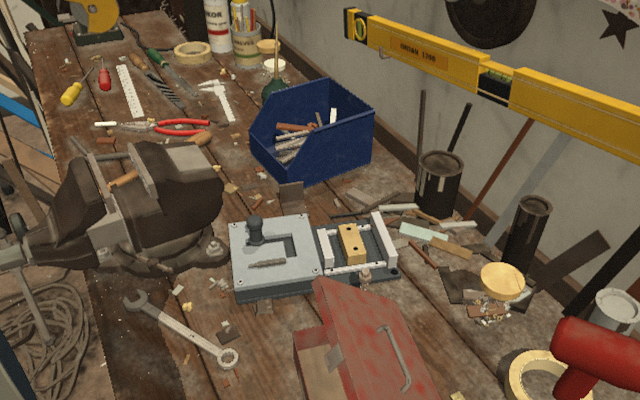

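View pics/side0.png

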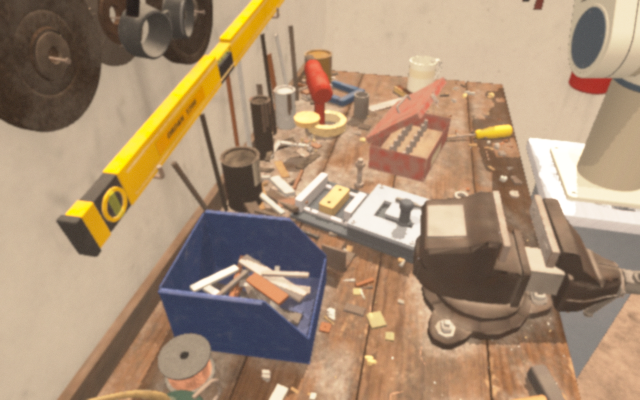

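The jig is centred near (315,255) in scene and (360,215) in side. The vise stands behind the cover and the red toolbox lies to the jig's right. Next I'll enlarge both views.

Run:
```python
import cv2
a=cv2.imread("pics/scene0.png")[170:320,215:415];cv2.imwrite("pics/c1.png",cv2.resize(a,None,fx=4,fy=4,interpolation=2))
a=cv2.imread("pics/side0.png")[145:270,280:440];cv2.imwrite("pics/c2.png",cv2.resize(a,None,fx=4.8,fy=4.8,interpolation=2))
```

```text
(no output)
```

View pics/c1.png

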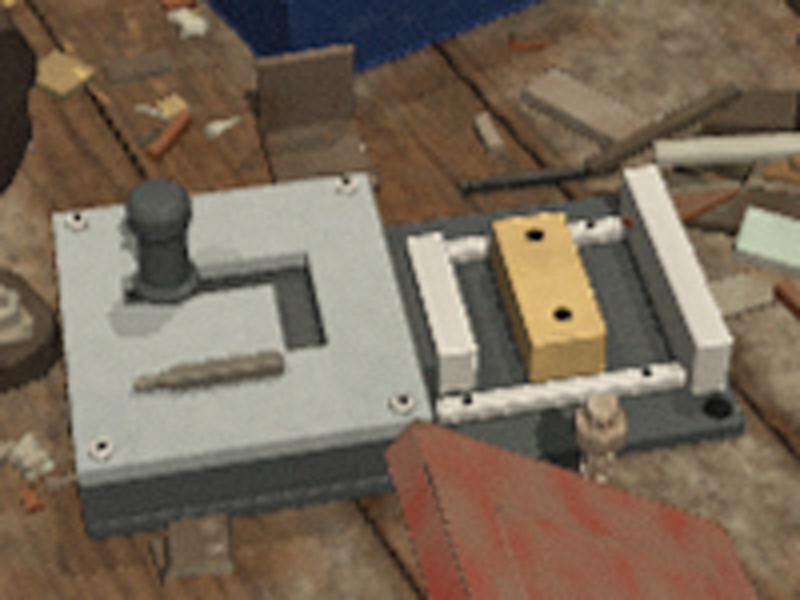

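View pics/c2.png

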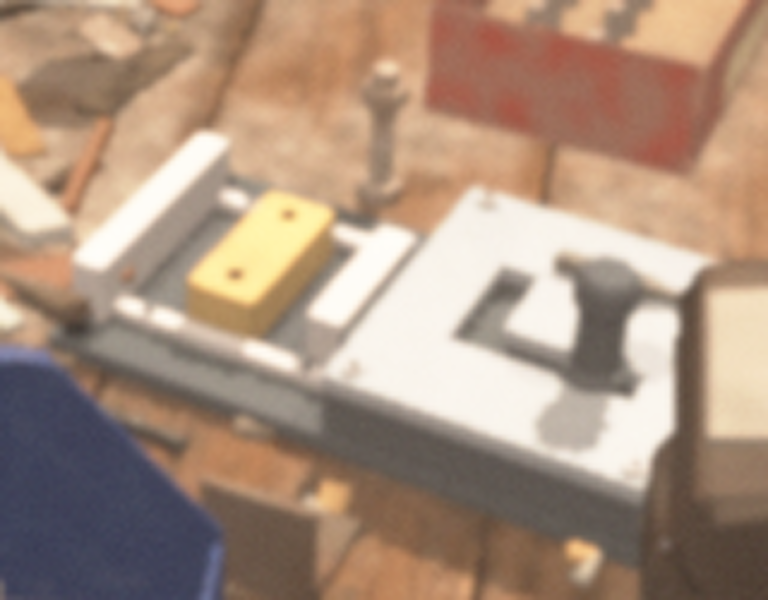

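Scene crop: the cover corners are at about (53,214), (368,176), (432,418) and (80,482). The knob sits at the back of the long leg and the stamp at (210,370). The angle piece is up-left and the bolt is at (600,430). In the side crop the vise's jaw hides the plate's rear edge. Next I'll fit the jig pose.

```bash
cat > h.py <<'E'
import numpy as np,pickle
from scipy.optimize import least_squares
def proj(c,P):
    T=np.array(c["T"]);q=(np.asarray(P,float)-T[:3,3])@T[:3,:3]
    return np.c_[c["fx"]*q[:,0]/q[:,2]+c["cx"],c["fy"]*q[:,1]/q[:,2]+c["cy"]]
def ray(c,uv,z):
    T=np.array(c["T"]);r=T[:3,:3]@[(uv[0]-c["cx"])/c["fx"],(uv[1]-c["cy"])/c["fy"],1]
    return T[:3,3]+r*(z-T[2,3])/r[2]
def j2w(p,L):
    L=np.atleast_2d(np.asarray(L,float));c,s=np.cos(p[2]),np.sin(p[2])
    return np.c_[p[0]+c*L[:,0]-s*L[:,1],p[1]+s*L[:,0]+c*L[:,1],L[:,2]]
E
python3 - <<'E'
from h import *
d=pickle.load(open("d.pkl","rb"))
S=[(-125,72,42,53,214),(10,72,42,368,176),(10,-72,42,432,418),(-125,-72,42,80,482),(121,55,40,624,172),(121,-55,40,698,348),(-21.5,28.5,42,306,254),(-21.5,-28.5,42,326,343)]
V=[(10,-72,42,477,186),(10,72,42,325,372),(121,-55,40,228,142),(121,55,40,98,272),(-21.5,28.5,42,458,338),(-21.5,-28.5,42,507,268)]
S=np.array(S,float);V=np.array(V,float)
us=S[:,3:]/4+[215,170]-.4;uv=V[:,3:]/4.8+[280,145]-.4
def f(p,a=1,b=1):return np.r_[a*(proj(d["scene"],j2w(p,S[:,:3]))-us).ravel(),b*(proj(d["side"],j2w(p,V[:,:3]))-uv).ravel()]
for a,b in((1,1),(1,0),(0,1)):
    r=least_squares(f,[500,100,-.5],args=(a,b));print(r.x,abs(r.fun).max(),r.fun.round(1).tolist() if a*b else "")
    if a*b:p=r.x;np.save("p.npy",p)
k=j2w(p,[(-90,20,42),(-30,20,42),(-30,-20,42),(-90,20,93),(-78,-42,42)]);print(k.round(1))
print(proj(d["scene"],k),proj(d["side"],k))
# knob head top centre measured (157,195) in c1; vise jaw top corner guesses in side
print(ray(d["scene"],(215+157/4,170+195/4),93))
for z in(60,100,140):print("vise",z,ray(d["side"],(425,203),z),ray(d["scene"],(222,190),z))
E
```

```text
[ 5.13345445e+02  2.66370031e+02 -2.90276711e-01] 2.124743422817062 [-0.6, 0.7, -0.8, -0.6, 0.3, 0.1, -0.9, -1.6, -0.8, -1.0, -0.4, -0.4, 0.8, -0.5, 1.6, 1.6, -0.1, 0.0, 0.4, 0.4, 1.2, -0.5, 1.5, -0.5, -2.1, -0.3, -0.5, -1.6]
[ 5.13262660e+02  2.65861703e+02 -2.94792606e-01] 1.8407286163181595 
[ 5.13090730e+02  2.67506456e+02 -2.79982080e-01] 1.8805949605966248 
[[432.8 311.3  42. ]
 [490.3 294.1  42. ]
 [478.9 255.8  42. ]
 [432.8 311.3  93. ]
 [426.6 248.5  42. ]]
[[251.12865242 242.09730753]
 [287.62695374 236.78722388]
 [291.52381297 253.99218442]
 [248.1922764  218.91889304]
 [263.02547781 268.78770134]] [[408.70735107 223.61636922]
 [378.82224627 213.64801245]
 [387.00530712 202.42465376]
 [412.03449602 201.75479652]
 [414.13398357 203.71339491]]
[441.2874111  307.15807705  93.        ]
vise 60 [407.42733715 265.69799432  60.        ] [432.16221591 439.60612545  60.        ]
vise 100 [410.78485452 319.38273505 100.        ] [419.566885   390.25028614 100.        ]
vise 140 [414.1423719  373.06747578 140.        ] [406.97155409 340.89444682 140.        ]
```

The fit puts the jig at (513,266) with yaw -0.29, and the two views agree to about 2 mm. The knob seems to stand about 8 mm forward of fully back. Before choosing the gripper's orientation I'll check the vise.

Run:
```python
import cv2,numpy as np
a=cv2.resize(cv2.imread("pics/scene0.png")[120:300,90:290],None,fx=2,fy=2,interpolation=2)
b=cv2.resize(cv2.imread("pics/side0.png")[170:350,390:590],None,fx=2,fy=2,interpolation=2)
cv2.imwrite("pics/v.png",np.hstack([a,b]))
```

```text
(no output)
```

View pics/v.png

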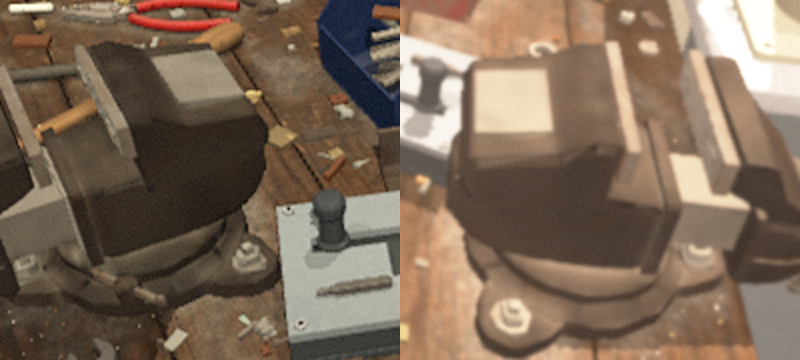

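Run:
```python
from h import *
d=pickle.load(open("d.pkl","rb"))
def tri(a,b):
    f=lambda X:np.r_[(proj(d["scene"],[X])-a)[0],(proj(d["side"],[X])-b)[0]]
    r=least_squares(f,[400,400,120]);return r.x.round(0),abs(r.fun).max().round(1)
for a,b in(((245,98),(75,70)),((210,50),(75,133)),((187,105),(148,68)),((152,55),(152,130)),((266,140),(48,190))):
    print(tri(np.array(a)/2+[90,120],np.array(b)/2+[390,170]))
# knob head top centre: scene v(329,197) side v(432,62); base flange
print(tri(np.array((329,200))/2+[90,120],np.array((32,66))/2+[390,170]))
# toolbox lid highest corner: scene c1(415,425)
```

```text
(array([410., 388., 148.]), np.float64(0.4))
(array([407., 464., 149.]), np.float64(0.9))
(array([361., 387., 158.]), np.float64(2.3))
(array([358., 462., 161.]), np.float64(0.5))
(array([425., 435.,  63.]), np.float64(4.4))
(array([443., 310.,  88.]), np.float64(0.2))
```

Vise top is about 150–160 mm high, at x<420 and y>375. I'll grip the knob's head with the closing line near world x, which keeps the body clear of the vise. First I'll rise and swing over.

>>> step_arm([
  [[0.3, -0.12, -0.37], [0, 0, -0.08], 1],
  [[0.6, -0.25, -0.37], [0, 0, -0.16], 1],
  [[0.95, -0.4, -0.37], [0, 0, -0.24], 1],
  [[0.95, -0.4, -0.37], [0, 0, -0.32], 1],
  [[0.95, -0.4, -0.37], [0, 0, -0.4], 1],
  [[0.95, -0.4, -0.37], [0, 0, -0.48], 1],
  [[0.95, -0.4, -0.37], [0, 0, -0.56], 1],
  [[0.95, -0.4, -0.37], [0, 0, -0.64], 1],
  [[0.95, -0.4, -0.37], [0, 0, -0.72], 1],
  [[0.95, -0.4, -0.37], [0, 0, -0.8], 1],
  [[0.95, -0.4, -0.37], [0, 0, -0.88], 1],
  [[0.95, -0.4, -0.37], [0, 0, -0.96], 1],
  [[0.95, -0.4, -0.37], [0, 0, -0.96], 1],
])

```text
t: 1.18
ee_pos: [391.3, -427.6, 333.3]
orientation: [-2.106, -2.33, -0.0]
ft_force: [0.3, 0.8, 0.5]
width: 87.7
grasp_force: 0.0
```

>>> step_arm([
  [[1, 0.3, 0], [0, 0, 0], 1],
  [[1, 0.3, 0], [0, 0, 0], 1],
  [[1, 0.3, 0], [0, 0, 0], 1],
  [[1, 0.3, 0], [0, 0, 0], 1],
  [[1, 0.3, 0], [0, 0, 0], 1],
  [[1, 0.3, 0], [0, 0, 0], 1],
  [[1, 0.3, 0], [0, 0, 0], 1],
  [[1, 0.3, 0], [0, 0, 0], 1],
  [[1, 0.3, 0], [0, 0, 0], 0.4],
])

```text
t: 1.93
ee_pos: [452.3, -117.3, 333.6]
orientation: [-2.112, -2.325, -0.001]
ft_force: [-0.3, -0.2, -0.5]
width: 84.3
grasp_force: 0.0
```

>>> step_arm([
  [[1, 0, 0], [0, 0, 0], 0.4],
  [[1, 0, 0], [0, 0, 0], 0.4],
  [[1, 0, 0], [0, 0, 0], 0.4],
  [[1, 0, 0], [0, 0, 0], 0.4],
  [[1, 0, 0], [0, 0, 0], 0.4],
  [[1, 0, 0], [0, 0, 0], 0.4],
  [[1, 0, 0], [0, 0, 0], 0.4],
  [[1, 0, 0], [0, 0, 0], 0.4],
  [[1, 0, 0], [0, 0, 0], 0.4],
])

```text
t: 2.68
ee_pos: [423.2, 179.4, 333.5]
orientation: [-2.111, -2.327, 0.001]
ft_force: [-0.4, 0.5, 1.4]
width: 61.4
grasp_force: 0.0
```

>>> step_arm([
  [[0.42, 0.1, 0], [0, 0, 0], 0.4],
  [[0.42, 0.1, 0], [0, 0, 0], 0.4],
  [[0.42, 0.1, 0], [0, 0, 0], 0.4],
  [[0.42, 0.1, 0], [0, 0, 0], 0.4],
  [[0.42, 0.1, 0.4], [0, 0, 0], 0.4],
  [[0.42, 0.1, 0.4], [0, 0, 0], 0.4],
  [[0.42, 0.1, 0.4], [0, 0, 0], 0.4],
  [[0.42, 0.1, 0.4], [0, 0, 0], 0.4],
])

```text
t: 3.35
ee_pos: [438.0, 301.3, 207.1]
orientation: [-2.114, -2.32, 0.02]
ft_force: [-1.1, -0.7, -0.4]
width: 61.8
grasp_force: 0.0
```

Run:
```python
from workcell import *
import cv2,pickle
from h import *
d={n:get_image(n) for n in("wrist","scene")};pickle.dump(d,open("d2.pkl","wb"))
a=np.vstack([cv2.resize(d["wrist"]["pixels"],(480,300)),cv2.resize(d["scene"]["pixels"][100:325,160:520],(480,300))])
cv2.imwrite("pics/w1.png",a[:,:,::-1])
p=np.load("p.npy");o=get_obs();print(o["ee_pos"],o["orientation"])
print(proj(d["wrist"],j2w(p,[(-82,20,93),(-82,20,47),(-30,20,42),(-30,-20,42)])))
```

```text
[441.45445497 304.24647475 213.40424371] [-2.11508845 -2.3223923   0.00468813]
[[323.83626662 186.40368543]
 [323.75892082 177.99082768]
 [363.97550236 193.26276657]
 [350.6488868  222.50144722]]
```

View pics/w1.png

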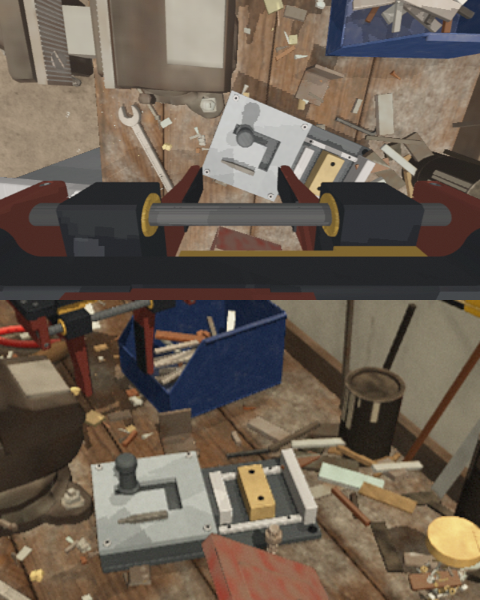

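The wrist view shows the knob head at about (324,174) full-scale and the slot corner at about (367,187), where the model puts the corner. The knob itself needs a closer look now that the arm has settled.

Run:
```python
from workcell import *
import cv2,pickle
from h import *
d=get_image("wrist");pickle.dump(d,open("d3.pkl","wb"))
cv2.imwrite("pics/w2.png",cv2.resize(d["pixels"][120:270,260:460,::-1],None,fx=4,fy=4,interpolation=2))
p=np.load("p.npy");o=get_obs();print(o["ee_pos"],np.array(d["T"]).round(3).tolist(),d["fx"],d["cx"],d["cy"])
q=proj(d,j2w(p,[(-82,20,93),(-82,20,47),(-21.5,28.5,42),(-21.5,-28.5,42),(-125,72,42),(-125,-72,42),(10,72,42)]));print((q-[260,120])*4)
```

```text
[442.54802584 305.32220747 215.12742613] [[0.996, 0.09, 0.019, 436.392], [0.092, -0.965, -0.246, 370.521], [-0.003, 0.247, -0.969, 374.444], [0.0, 0.0, 0.0, 1.0]] 279.37533029847526 319.8276602874153 197.49093669913162
[[236.91100282 272.17742778]
 [237.76111001 239.08879126]
 [432.29475023 283.64020489]
 [357.95169616 446.35518554]
 [166.60469885  15.81199864]
 [  4.04088752 450.98874008]
 [588.75496844 190.37411864]]
```

View pics/w2.png

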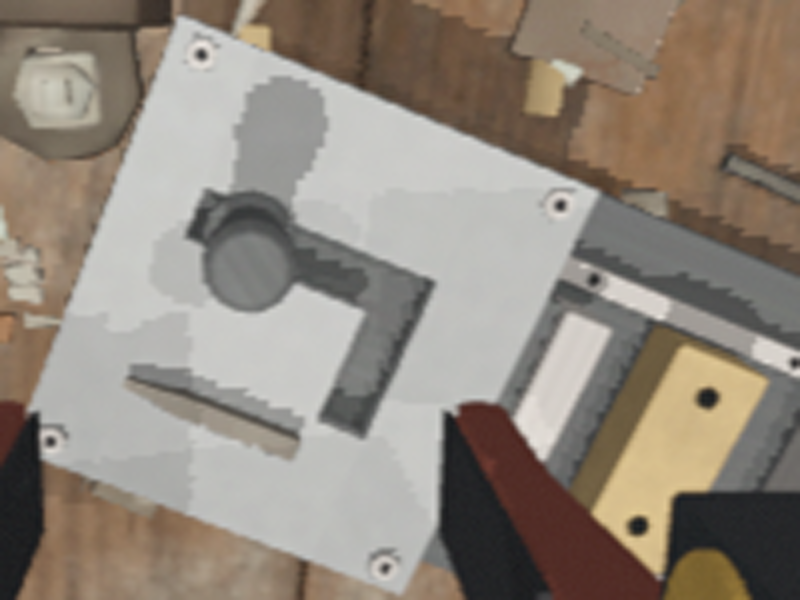

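The knob head is at crop (249,264) and the plate corners are sharp, so I'll refit the jig and knob from this view.

Run:
```python
from h import *
d=pickle.load(open("d3.pkl","rb"))
L=np.array([(-125,72,42,180,15),(10,72,42,598,190),(10,-72,42,405,592),(-125,-72,42,33,455),(-21.5,28.5,42,434,283),(-21.5,-28.5,42,365,438),(-38.5,-28.5,42,321,418)],float)
uv=L[:,3:]/4+[260,120]-.4
r=least_squares(lambda p:(proj(d,j2w(p,L[:,:3]))-uv).ravel(),np.load("p.npy"));p=r.x
print(p,r.fun.round(1));np.save("p2.npy",p)
k=ray(d,(260+249/4-.4,120+264/4-.4),93);c,s=np.cos(p[2]),np.sin(p[2]);e=k[:2]-p[:2]
print("knob",k,"local",c*e[0]+s*e[1],-s*e[0]+c*e[1])
print(j2w(p,[(-90,20,42),(-30,20,42),(-30,-20,42)]).round(1))
```

```text
[ 5.16512745e+02  2.68354783e+02 -2.80420225e-01] [-1.  -0.1  0.5 -1.2  0.6  0.2 -4.1 -0.8  2.5 -0.7  1.4  1.5  0.   1.8]
knob [442.94963728 311.81480447  93.        ] local -82.71764897250037 21.403151072127695
[[435.6 312.5  42. ]
 [493.2 295.9  42. ]
 [482.1 257.4  42. ]]
```

>>> step_arm([
  [[0.02, 0, 0.1], [0, 0, 0], 0.4],
  [[0.02, 0, 0.2], [0, 0, 0], 0.4],
  [[0.02, 0, 0.3], [0, 0, 0], 0.4],
  [[0.02, 0, 0.36], [0, 0, 0], 0.4],
  [[0.02, 0, 0.42], [0, 0, 0], 0.4],
  [[0.02, 0, 0.48], [0, 0, 0], 0.4],
  [[0.02, 0, 0.48], [0, 0, 0], 0.4],
  [[0.02, 0, 0.48], [0, 0, 0], 0.4],
])

```text
t: 4.17
ee_pos: [442.1, 312.6, 71.4]
orientation: [2.113, 2.324, 0.003]
ft_force: [0.1, 0.4, 0.8]
width: 61.7
grasp_force: 0.0
```

>>> step_arm([
  [[0, 0, 0], [0, 0, 0], 0],
  [[0, 0, 0], [0, 0, 0], -0.3],
  [[0, 0, 0], [0, 0, 0], -0.5],
  [[0, 0, 0], [0, 0, 0], -0.6],
  [[0, 0, 0], [0, 0, 0], -1],
  [[0, 0, 0], [0, 0, 0], -1],
  [[0, 0, 0], [0, 0, 0], -1],
  [[0, 0, 0], [0, 0, 0], -1],
])

```text
t: 4.83
ee_pos: [441.0, 312.5, 70.1]
orientation: [2.112, 2.325, 0.002]
ft_force: [1.7, 0.2, 5.8]
width: 24.4
grasp_force: 30.0
```

>>> step_arm([
  [[-0.007, 0.019, 0], [0, 0, 0], -1],
  [[-0.015, 0.037, 0], [0, 0, 0], -1],
  [[-0.022, 0.056, 0], [0, 0, 0], -1],
  [[-0.029, 0.074, 0], [0, 0, 0], -1],
  [[-0.037, 0.093, 0], [0, 0, 0], -1],
  [[-0.044, 0.112, 0], [0, 0, 0], -1],
  [[-0.051, 0.13, 0], [0, 0, 0], -1],
  [[-0.059, 0.149, 0], [0, 0, 0], -1],
  [[-0.059, 0.149, 0], [0, 0, 0], -1],
  [[-0.059, 0.149, 0], [0, 0, 0], -1],
])

```text
t: 5.67
ee_pos: [487.4, 298.7, 70.1]
orientation: [2.112, 2.325, 0.001]
ft_force: [0.4, -1.9, 5.5]
width: 24.3
grasp_force: 30.0
```

>>> step_arm([
  [[-0.002, 0.006, 0], [0, 0, 0], -1],
  [[-0.004, 0.012, 0], [0, 0, 0], -1],
  [[-0.007, 0.017, 0], [0, 0, 0], -1],
  [[-0.007, 0.017, 0], [0, 0, 0], -1],
  [[-0.007, 0.017, 0], [0, 0, 0], -1],
])

```text
t: 6.08
ee_pos: [491.7, 297.4, 70.1]
orientation: [-2.112, -2.325, 0.001]
ft_force: [-2.5, 0.6, 7.4]
width: 24.3
grasp_force: 30.0
```

>>> step_arm([
  [[-0.002, 0.006, 0], [0, 0, 0], -1],
  [[-0.004, 0.01, 0], [0, 0, 0], -1],
  [[-0.004, 0.01, 0], [0, 0, 0], -1],
  [[-0.004, 0.01, 0], [0, 0, 0], -1],
])

```text
t: 6.42
ee_pos: [492.8, 296.9, 70.0]
orientation: [-2.111, -2.322, 0.004]
ft_force: [-11.0, 5.9, 11.8]
width: 24.4
grasp_force: 30.0
```

The force has risen to 12 N at (493,297), which is the fitted corner. I'll check the block.

Run:
```python
from workcell import *
import cv2
from h import *
d=get_image("scene");p=np.load("p2.npy")
cv2.imwrite("pics/s3.png",cv2.resize(d["pixels"][170:320,215:415,::-1],None,fx=4,fy=4,interpolation=2))
print(get_obs()["ft_force"],(proj(d,j2w(p,[(89,37.5,35),(89,-37.5,35),(121,-37.5,35),(88,-35,36)]))-[215,170])*4)
```

```text
[-10.73695294   4.71225866  12.99066118] [[560.66205075 204.95383675]
 [609.31622308 327.02335612]
 [684.49524972 314.78008713]
 [605.37013919 321.35231437]]
```

View pics/s3.png

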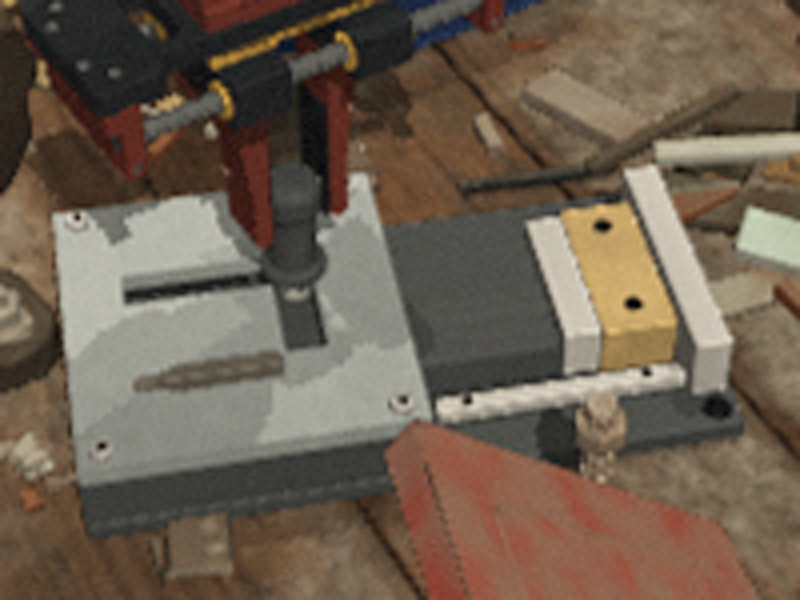

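Jaw and block are now hard up by the fence: the jaw's far edge is at (598,335), the block's at (675,330), and the knob is in line with the short leg. Before going sideways I'll check the toolbox clearance.

Run:
```python
from h import *
d=pickle.load(open("d.pkl","rb"))
print("box base",ray(d["side"],(280+685/4.8,145+172/4.8),0),ray(d["side"],(280+428/4.8,145+105/4.8),0))
def tri(a,b):
    r=least_squares(lambda X:np.r_[(proj(d["scene"],[X])-a)[0],(proj(d["side"],[X])-b)[0]],[450,150,100]);return r.x.round(0),abs(r.fun).max().round(1)
for a,b in(((319,275),(440,83)),((312,281),(440,83)),((397,300),(370,135)),((312,281),(451,120)),((312,281),(450,122))):print(tri(a,b))
```

```text
box base [410.73520522 102.86091055   0.        ] [537.35312126  71.47543861   0.        ]
(array([419.,  58., 219.]), np.float64(6.0))
(array([412.,  57., 216.]), np.float64(2.7))
(array([546.,  71.,  88.]), np.float64(2.3))
(array([417.,  94., 167.]), np.float64(20.3))
(array([418.,  97., 164.]), np.float64(20.2))
```

The toolbox stays at y<105, so the path is clear. Going sideways.

>>> step_arm([
  [[-0.012, -0.005, 0], [0, 0, 0], -1],
  [[-0.025, -0.01, 0], [0, 0, 0], -1],
  [[-0.037, -0.015, 0], [0, 0, 0], -1],
  [[-0.05, -0.02, 0], [0, 0, 0], -1],
  [[-0.062, -0.025, 0], [0, 0, 0], -1],
  [[-0.075, -0.03, 0], [0, 0, 0], -1],
  [[-0.087, -0.035, 0], [0, 0, 0], -1],
  [[-0.1, -0.04, 0], [0, 0, 0], -1],
  [[-0.112, -0.044, 0], [0, 0, 0], -1],
  [[-0.112, -0.044, 0], [0, 0, 0], -1],
  [[-0.112, -0.044, 0], [0, 0, 0], -1],
])

```text
t: 7.38
ee_pos: [482.2, 261.9, 70.0]
orientation: [-2.11, -2.322, 0.006]
ft_force: [-12.6, 6.5, 14.9]
width: 24.2
grasp_force: 30.0
```

>>> step_arm([
  [[-0.006, -0.003, 0], [0, 0, 0], -1],
  [[-0.012, -0.005, 0], [0, 0, 0], -1],
  [[-0.018, -0.007, 0], [0, 0, 0], -1],
  [[-0.018, -0.007, 0], [0, 0, 0], -1],
  [[-0.018, -0.007, 0], [0, 0, 0], -1],
])

```text
t: 7.8
ee_pos: [481.2, 258.3, 70.1]
orientation: [-2.111, -2.321, 0.001]
ft_force: [-12.4, 15.7, 9.7]
width: 24.1
grasp_force: 30.0
```

Hard stop at the end, with 16 N sideways after 40.3 mm. I'll open and retreat upward.

>>> step_arm([
  [[0.004, 0, 0], [0, 0, 0], -0.3],
  [[0.004, -0.004, 0], [0, 0, 0], 0],
  [[0.004, -0.004, 0], [0, 0, 0], 0.4],
  [[0.004, -0.004, 0], [0, 0, 0], 0.4],
  [[0.004, -0.004, 0], [0, 0, 0], 0.4],
  [[0.004, -0.004, -0.05], [0, 0, 0], 0.4],
  [[0.004, -0.004, -0.15], [0, 0, 0], 0.4],
  [[0.004, -0.004, -0.28], [0, 0, 0], 0.4],
  [[0.004, -0.004, -0.4], [0, 0, 0], 0.4],
  [[0.004, -0.004, -0.5], [0, 0, 0], 0.4],
  [[0.004, -0.004, -0.5], [0, 0, 0], 0.4],
  [[0.004, -0.004, -0.5], [0, 0, 0], 0.4],
  [[0.004, -0.004, -0.5], [0, 0, 0], 0.4],
])

```text
t: 8.88
ee_pos: [481.9, 256.7, 219.0]
orientation: [-2.112, -2.325, 0.001]
ft_force: [-0.7, -0.3, -0.3]
width: 61.4
grasp_force: 0.0
```

Run:
```python
from workcell import *
import cv2
d=get_image("scene")
cv2.imwrite("pics/s4.png",cv2.resize(d["pixels"][170:320,215:415,::-1],None,fx=4,fy=4,interpolation=2))
o=get_obs();print(o["ee_pos"],o["ft_force"],o["width"])
```

```text
[481.50302639 256.49289948 218.26727037] [0.01235082 0.3519944  0.64489045] 61.15387618718597
```

View pics/s4.png

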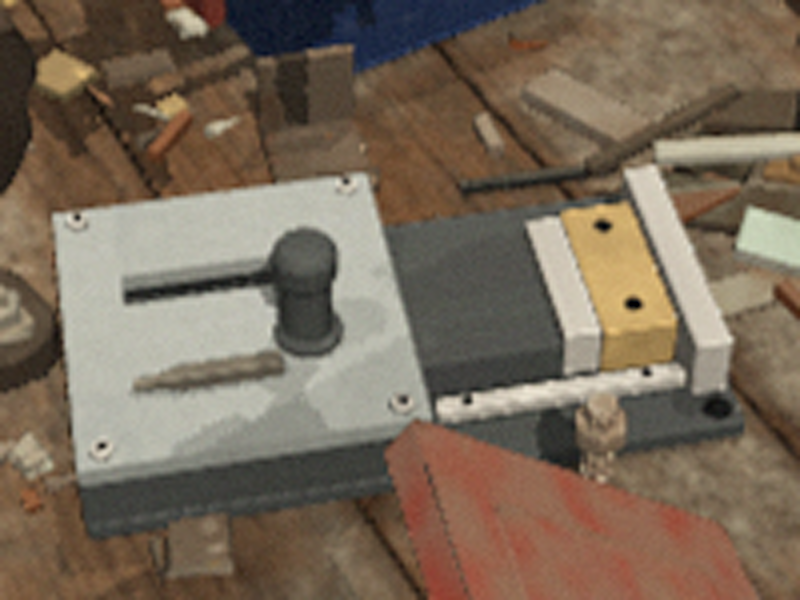

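The knob stands at the end of the short leg, with its flange at (308,335). The block is tight by the fence and the bystanders are where they were, so I'm handing in.

```bash
python3 -c "
from workcell import *
print(close_job())"
```

```text
the job is handed in; nothing more can be done
None
```

The knob is locked at the end of the short leg with the block against the fence; the bystanders look unmoved in the last picture, the arm is clear, and I handed the job in at about 9 s (no verdict was returned).

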